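# Snap the stacking tray's top latches shut

## Task

The hair-accessory tray is about to be carried off, but its top tier is not locked on: on each side the upper violet latch lever sticks out. With the fingertips press both of these levers down and in, past centre, until each snaps flat against the side of the tray. Leave the lower latches shut and the tray standing where it is, pick up nothing, neither the tray nor the hair things in it, and do not shift or knock over what stands beside it.

Things in the scene. Friction and masses are not known exactly. Their poses are not given: they have to be found in the camera images.
- tray: white plastic three-tier stacking tray, loose, about 1 kg, 170 mm deep (x), 240 wide (y), 132 high, tiers of 44; origin at the centre of its underside, z up, +y its left side. Top tier open (4 mm walls, floor 92 mm up), holds hair things. Each side wall (+y, -y) has two violet draw latches: an upper one (top to middle tier) 30 mm towards +x, a lower one (middle to bottom tier) 40 mm towards -x
- left_upper (a joint): angle of the upper violet latch lever on the tray's left (+y) side, rad; starts open. 0 = shut, flat down the wall; 1.85 = open stop, out from the wall and 0.28 rad above level. A sprung wire loop links it to a hook on the tier above: dead centre at 0.35; above that it springs back open, below it snaps to 0. It takes up to about 5 N at the tab
- left_upper_pivot (a point): middle of the hinge pin of that lever, fixed to the tray at (+30, +127, 80) mm: 7 mm out from the side wall, pin along the tray's x. White hinge ears beside the lever (outer faces 53 mm apart) reach 11.5 mm out; the white hook 20 mm above the pin reaches 12 mm out
- left_upper_tab (a point): middle of the free end of that lever, 31 mm from the pin; the lever is a flat violet tab 34 mm wide (along the tray's x), 5 mm thick with a 7 mm ridge along its free end; shut, its outer face is about 10 mm out from the side wall (ridge 11.5 mm)
- left_lower (a joint): angle of the lower violet latch lever on the tray's left (+y) side, rad; is already shut. 0 = shut, flat down the wall; 1.85 = open stop, out from the wall and 0.28 rad above level. A sprung wire loop links it to a hook on the tier above: dead centre at 0.35; above that it springs back open, below it snaps to 0. It takes up to about 5 N at the tab
- left_lower_pivot (a point): middle of the hinge pin of that lever, fixed to the tray at (-40, +127, 36) mm: 7 mm out from the side wall, pin along the tray's x. White hinge ears beside the lever (outer faces 53 mm apart) reach 11.5 mm out; the white hook 20 mm above the pin reaches 12 mm out
- right_upper (a joint): angle of the upper violet latch lever on the tray's right (-y) side, rad; starts open. 0 = shut, flat down the wall; 1.85 = open stop, out from the wall and 0.28 rad above level. A sprung wire loop links it to a hook on the tier above: dead centre at 0.35; above that it springs back open, below it snaps to 0. It takes up to about 5 N at the tab
- right_upper_pivot (a point): middle of the hinge pin of that lever, fixed to the tray at (+30, -127, 80) mm: 7 mm out from the side wall, pin along the tray's x. White hinge ears beside the lever (outer faces 53 mm apart) reach 11.5 mm out; the white hook 20 mm above the pin reaches 12 mm out
- right_upper_tab (a point): middle of the free end of that lever, 31 mm from the pin; the lever is a flat violet tab 34 mm wide (along the tray's x), 5 mm thick with a 7 mm ridge along its free end; shut, its outer face is about 10 mm out from the side wall (ridge 11.5 mm)
- right_lower (a joint): angle of the lower violet latch lever on the tray's right (-y) side, rad; is already shut. 0 = shut, flat down the wall; 1.85 = open stop, out from the wall and 0.28 rad above level. A sprung wire loop links it to a hook on the tier above: dead centre at 0.35; above that it springs back open, below it snaps to 0. It takes up to about 5 N at the tab
- right_lower_pivot (a point): middle of the hinge pin of that lever, fixed to the tray at (-40, -127, 36) mm: 7 mm out from the side wall, pin along the tray's x. White hinge ears beside the lever (outer faces 53 mm apart) reach 11.5 mm out; the white hook 20 mm above the pin reaches 12 mm out
- headband_case: black silicone headband case, 125 x 62 x 26 mm, in the top tier (right half); origin under its centre
- claw_clip: tortoiseshell acrylic claw clip, 80 x 40 x 36 mm, in the top tier (left half), stays below the rim; origin under its centre
- slide_0: steel hair slide, 58 x 11 x 6 mm, lying in the top tier (left half); origin under its centre
- slide_1: steel hair slide, 58 x 11 x 6 mm, lying in the top tier (left half); origin under its centre
- lipstick: red plastic lipstick tube, 21 mm thick, 74 mm high, standing to the left of the tray; origin under its centre
- egg_cup: empty white ceramic egg cup, 49 mm across, 64 mm high, standing to the right of the tray; origin under its centre
- hairbrush: wooden hairbrush lying bristles down, 230 x 58 x 34 mm, far left; origin on the ledge where handle and head meet, head towards its x
- perfume: amber perfume bottle with black cap, 34 x 58 x 106 mm, far right; origin under its centre
Things that resemble listed ones, but are neither listed nor needed, are in the scene too. Leave any red or yellow look-alike of the claw_clip alone.

How it is judged:
At the end, for the whole second after the job is handed in: All four latch levers shut (under 0.12 rad, flat on the wall); the tray upright, at rest on the ledge and within 30 mm of where it started; the hair things still lying in the top tier; lipstick, egg cup, brush and perfume within 20 mm of where they stood (value of joint each of left_upper, right_upper, left_lower, right_lower below 0.12 rad and angle between tray's own z axis and vertical below 0.04 rad and distance of tray from where it was at the start of the episode below 0.03 m and linear speed of tray below 0.01 m/s and height (world z) of tray below 0.008 m and distance of each of lipstick, egg_cup, hairbrush, perfume from where it was at the start of the episode below 0.02 m and z of each of headband_case, claw_clip, slide_0, slide_1 in the frame of tray below 0.112 m); the robot touches nothing.
It fails at once if the arm or the gripper's body, not the fingers, leans on the tray (contact force between the arm and tray above 10 N).
It fails at once if the tray is lifted, tipped or shoved more than 30 mm (height (world z) of tray above 0.012 m or angle between tray's own z axis and vertical above 0.12 rad or distance of tray from where it was at the start of the episode above 0.03 m).
It fails at once if a hair thing is picked up from the tray (more than 20 mm off the tier's floor) (z of any of headband_case, claw_clip, slide_0, slide_1 in the frame of tray above 0.112 m).
It fails at once if a lower latch is sprung open (value of joint any of left_lower, right_lower above 0.35 rad).
It fails at once if a thing beside the tray is moved more than 20 mm or knocked over (distance of any of lipstick, egg_cup, hairbrush, perfume from where it was at the start of the episode above 0.02 m or angle between any of lipstick, egg_cup, hairbrush, perfume's own z axis and vertical above 0.35 rad).
It also fails if it takes over 45 s, if anything falls off the work surface, if the arm or the gripper's body presses on something with over 40 N, if the wrist force passes 120 N, or if a joint passes its speed limit or range.

## Robot

A 6-joint arm with a two-finger parallel gripper is mounted at the origin on the work surface. World frame = base frame: x ahead of the robot, y to its left, z up, the work surface at z = 0. Lengths are in m, angles in rad, forces in N, time in s.
With the tool pointing down it reaches from about 0.3 to 0.85 m from the base axis. Payload 4.2 kg.
Tool frame: the origin (TCP) lies between the finger pads; the fingertips stand 22 mm ahead of it and the grasp point (between the pads) lies 3 mm ahead of it; z points along the fingers, y is the line along which they close (so a half turn about z gives the same grasp; the last joint's range is limited). The gripper opens to 91 mm and grips with 3 to 60 N. Pads are 32 mm wide; open, the fingers measure 118 mm over their backs; the gripper's body (76 mm by 178 mm) begins 60 mm behind the grasp point.
Start: joints at [-1.199, 0.32, 1.565, -0, 1.257, -0.02], TCP at [0.22, -0.531, 0.236] pointing down, gripper open.
Joint ranges: [-3.11, 3.11], [-0.84, 2.01], [0.21, 2.61], [-1.34, 4.49], [0.05, 2.63], [-2.56, 2.56]. Speed limits (rad/s): [2.57, 2.57, 3.14, 3.14, 3.14, 3.14].

## Interface

Orientations are given as a unit quaternion [x, y, z, w].
In Python, from station import ctrl gives the robot as it stands.
- The arm moves only by the tool tcp_steps, called after "Emit:" by a JSON object that holds its "op" and its "data", one argument or row to a line. Schema: {"type":"object","properties":{"ticks":{"type":"array","items":{"type":"number"},"minItems":6,"maxItems":72},"finger_gap":{"type":"number"},"force":{"type":"number"},"only":{"type":"string"},"quiet":{"type":"boolean"},"lines":{"type":"string"}},"required":["ticks"],"additionalProperties":false}. ticks is one flat list of numbers that holds 1 to 12 rows one after another, with no inner brackets; each row has 6 numbers: dx, dy, dz in a scale on which 1.0 is 0.5 m, then a rotation vector rx, ry, rz in fractions of the full range, 1 being pi/2 rad; each row shifts and turns the commanded pose from where the row before left it, along the tool's axes as they then stand; what a row does not reach is not made up. A row lasts 1/8 s, in which the tool goes at most 0.0625 m and 0.188 rad, less where a joint would pass 70% of its speed; a pose out of reach is approached as far as the arm can. finger_gap is the finger opening in m, set as the call begins (left out keeps the last). The fingers move at their own pace and stop on an object; force is the grip in N (left out, the last holds). Time passes only in rows, so rows that do not move let the fingers close. The tool returns the time, the measured TCP pose, the force, the opening and the grip force at its end. only (a regular expression) keeps the lines of the reply that match it, lines (a string "A,B") keeps lines A to B, and quiet returns only ok. No shift or turn number may pass 1 either way. Input that does not fit is refused with a message, and nothing moves.
- ctrl.observe(): the state, without advancing time (a new reading comes with each control period).
- ctrl.read_camera(name): name is "scene" or "top"; returns the picture (384x512x3 uint8, red, green, blue); there is no depth.
- ctrl.camera_params(name): a dict with "fx", "fy", "cx", "cy" (pixels), "k1" (the pictures are not rectified: a ray, as slopes to the right and down, at radius r is drawn at 1 + k1 r^2 times it, then the intrinsics apply), "R" (3x3) and "t" (3): a world point X has camera coordinates R X + t. Camera axes: x right, y down, z forward; pixel columns grow to the right and rows downward; lengths in m; the calibration is good to about 2 mm. A picture is of the moment at which its call begins. camera_params takes no time and is no camera call.
- ctrl.close_job(): hands the job in; it is judged then, once.
The state is a dict: "time_s": time; "joint_positions": joint angles; "joint_velocities": joint speeds; "tau": joint torques, N m; "position": TCP position; "tcp_rot": TCP orientation; "ft_force": force on the tool from outside, world axes, zero at the start; "moment": the same for the moment, N m; "grip_width": finger opening in m; "finger_force": force on a finger pad.
Only numpy, scipy, OpenCV 4.12 (cv2) and the standard library are available. Lean on these libraries where they do the work, as an engineer would, in place of code of your own. Each camera call takes 0.05 s, during which the arm holds its last target. There are 200 camera calls.

## Working session

There is one attempt and no reset: what is moved stays moved. The work goes in short steps, Python scripts to look and compute and a tool call to move; the robot and the scene stay as the last step left them, time stands still between calls to the robot, and variables do not carry over. Pictures are saved under pics/ and viewed, at most 10 in all, crops included, and the job is handed in when it is done.

```bash
mkdir -p pics; python3 - <<'E'
from station import ctrl
import cv2,numpy as np
for n in("scene","top"):
    im=ctrl.read_camera(n); cv2.imwrite(f"pics/{n}0.png",im[:,:,::-1]); p=ctrl.camera_params(n)
    C=-np.array(p["R"]).T@np.array(p["t"]); print(n,p["fx"],p["k1"],C.round(3),np.array(p["R"]).round(2).tolist())
o=ctrl.observe();print(o["position"],o["tcp_rot"],o["time_s"])
E
```

```text
scene 415.620133710986 0.04632245509987408 [ 1.379 -0.526  0.734] [[0.54, 0.84, -0.02], [0.46, -0.32, -0.83], [-0.71, 0.43, -0.56]]
top 465.63131813540593 0.03052528745243614 [ 0.36  -0.022  1.414] [[0.02, -1.0, -0.01], [-0.99, -0.02, -0.14], [0.14, 0.01, -0.99]]
[ 0.21940831 -0.53104069  0.23522284] [ 9.80869068e-01  1.94667041e-01 -1.44599885e-04 -7.71200230e-04] 0.1
```

View pics/scene0.png

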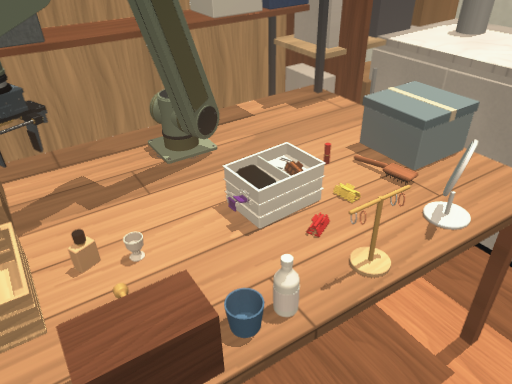

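View pics/top0.png

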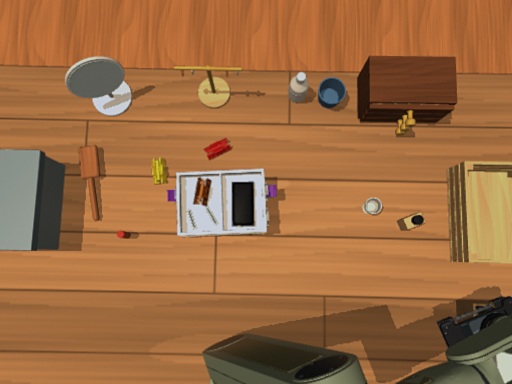

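Top view: the tray is at about (222,203), with open violet levers at (172,195) on the left and (271,191) on the right. The lipstick is at (123,235), the egg cup at (373,206) and the perfume at (412,220). The clip in the tray (202,192) is the tortoiseshell one; the red (217,148) and yellow (159,170) ones outside are decoys. Next I'll measure the tray.

```bash
cat > h.py <<'E'
from station import ctrl
import cv2,numpy as np
from scipy.optimize import brentq
def cam(n):
    p=ctrl.camera_params(n); return p,np.array(p["R"]),np.array(p["t"])
def ray(n,u,v,z):
    p,R,t=cam(n); a=np.array([(u-p["cx"])/p["fx"],(v-p["cy"])/p["fy"]]); rd=np.hypot(*a)
    r=brentq(lambda r:r*(1+p["k1"]*r*r)-rd,0,2); a=a*(r/rd if rd>0 else 1)
    C=-R.T@t; d=R.T@np.array([a[0],a[1],1]); return C+d*(z-C[2])/d[2]
def violet(n,im=None):
    im=ctrl.read_camera(n) if im is None else im
    h=cv2.cvtColor(im,cv2.COLOR_RGB2HSV); m=cv2.inRange(h,(125,90,40),(160,255,255))
    k,_,s,c=cv2.connectedComponentsWithStats(m); return [(s[i].tolist(),c[i].round(1).tolist()) for i in range(1,k) if s[i][4]>5]
def tray(im):
    h=cv2.cvtColor(im,cv2.COLOR_RGB2HSV); m=cv2.inRange(h,(0,0,130),(179,60,255)); w=np.zeros_like(m); w[155:250,165:280]=m[155:250,165:280]
    c=max(cv2.findContours(w,cv2.RETR_EXTERNAL,cv2.CHAIN_APPROX_NONE)[0],key=cv2.contourArea)
    return c
E
python3 - <<'E'
from h import *
im=cv2.imread("pics/top0.png")[:,:,::-1].copy()
for s,c in violet("top",im): print(s,c,ray("top",*c,.088).round(4))
sc=cv2.imread("pics/scene0.png")[:,:,::-1].copy(); print(violet("scene",sc))
c=tray(im); b=cv2.boxPoints(cv2.minAreaRect(c))
P=np.array([ray("top",*q,.132) for q in b]); print(b.round(1).tolist(),P.round(4),P.mean(0))
e=[np.linalg.norm(P[i]-P[i-1]) for i in range(4)];print(e)
cv2.imwrite("pics/crop.png",cv2.resize(im[150:250,150:290][:,:,::-1],None,fx=5,fy=5,interpolation=cv2.INTER_CUBIC))
E
```

```text
[267, 185, 9, 12, 91] [271.7, 190.6] [ 0.5498 -0.0659  0.088 ]
[168, 190, 8, 11, 75] [170.9, 195.1] [0.5308 0.2234 0.088 ]
[([234, 196, 13, 7, 59], [240.1, 198.4]), ([229, 198, 7, 13, 42], [232.3, 204.2])]
[[173.1999969482422, 172.0], [266.20001220703125, 167.8000030517578], [269.1000061035156, 232.5], [176.1999969482422, 236.6999969482422]] [[ 0.5905  0.2118  0.132 ]
 [ 0.6078 -0.048   0.132 ]
 [ 0.4274 -0.0591  0.132 ]
 [ 0.4104  0.1954  0.132 ]] [0.50901657 0.07502027 0.132     ]
[np.float64(0.18076183747829447), np.float64(0.26036028925543975), np.float64(0.18077050530123157), np.float64(0.2551053304874927)]
```

View pics/crop.png

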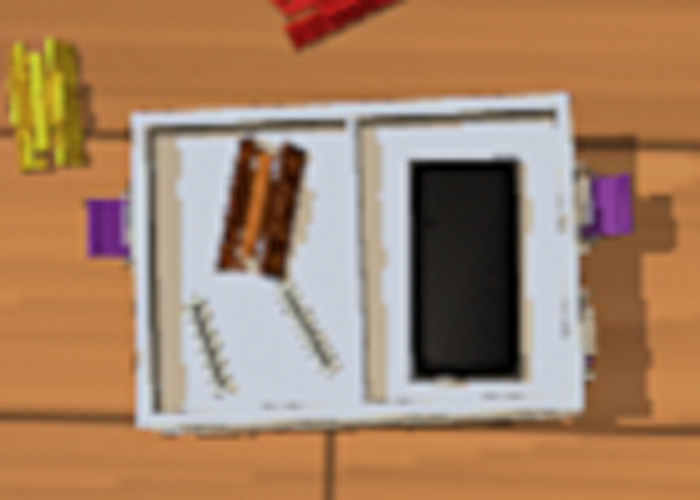

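The rows are not in the units I measure in: shifts go in shares of 0.5 m and turns go in shares of pi/2 rad. I convert before sending: -0.045 m / 0.5 = -0.09, 0.04 m / 0.5 = 0.08, 0.163 rad / 1.5708 = 0.1038.

Emit:
{"op": "tcp_steps", "data": {
  "ticks": [0,0,0,0,0,0.1038,0,0,0,0,0,0.1038,0.08,-0.09,0,0,0,0,0.08,-0.09,0,0,0,0,0.08,-0.09,0,0,0,0,0.08,-0.09,0,0,0,0,0.08,-0.09,0,0,0,0,0.08,-0.09,0,0,0,0,0.08,-0.09,0,0,0,0,0,0,0,0.0847,0,0,0,0,0,0.0847,0,0,0,0,0,0.0853,0,0],
  "finger_gap": 0,
  "force": 10
}}

```text
time_s: 1.6
position: [0.4786, -0.1981, 0.2361]
tcp_rot: [0.979, 0.033, -0.006, -0.2]
ft_force: [-1.0, 0.5, 0.4]
grip_width: 0.0003
finger_force: 0.0
```

```bash
cat >> h.py <<'E'
from scipy.spatial.transform import Rotation as Ro
def st(side,yaw=.066,cen=(.5104,.0768)):
    """side -1 right,+1 left: TCP in latch coords: x along tray from latch, u out from wall, z; plus matrix to tool"""
    o=ctrl.observe(); R=Ro.from_quat(o["tcp_rot"]).as_matrix(); X=np.array([np.cos(yaw),np.sin(yaw),0]);Y=np.array([-X[1],X[0],0])
    d=np.array(o["position"])-np.r_[cen,0]; L=np.array([X@d-.03,side*(Y@d)-.12,d[2]])
    B=np.c_[X,side*Y,[0,0,1]]; print("t",o["time_s"],"x,u,z mm",(L*1e3).round(1),"F",np.round(o["ft_force"],1)); print("tool axes in x,u,z:\n",(B.T@R).round(3))
    return L,B,R
def go(L,B,R,*T):
    for t in T:
        t=np.array(t)/1e3; print(t*1e3,"tool d mm",(R.T@B@(t-L)*1e3).round(1)); L=t
E
python3 -c "
from h import *
go(*st(-1),(0,52,130),(0,52,98))"
```

```text
t 1.6 x,u,z mm [-79.9 152.2 236.1] F [-1.   0.5  0.4]
tool axes in x,u,z:
 [[ 1.     0.001 -0.   ]
 [-0.001  0.92  -0.393]
 [ 0.001 -0.393 -0.92 ]]
[  0.  52. 130.] tool d mm [ 80.  -50.4 136.9]
[ 0. 52. 98.] tool d mm [-0.  12.6 29.4]
```

To row units: 0.0456 m / 0.5 = 0.0912, 0.0267 m / 0.5 = 0.0534.

Emit:
{"op": "tcp_steps", "data": {
  "ticks": [0.0534,-0.0336,0.0912,0,0,0,0.0534,-0.0336,0.0912,0,0,0,0.0534,-0.0336,0.0912,0,0,0,0,0,0,0,0,0]
}}

```text
time_s: 2.1
position: [0.5505, -0.0913, 0.1265]
tcp_rot: [0.979, 0.033, -0.01, -0.2]
ft_force: [-0.8, -0.5, 1.0]
grip_width: 0.0009
finger_force: 0.0
```

```bash
python3 - <<'E'
from h import *
go(*st(-1),(0,52,98),(0,50,84.5),(0,44,77),(0,38,73),(0,35,71.5))
im=ctrl.read_camera("scene"); cv2.imwrite("pics/s1.png",cv2.resize(im[120:250,170:350][:,:,::-1],None,fx=4,fy=4,interpolation=cv2.INTER_CUBIC))
E
```

```text
t 2.1 x,u,z mm [ -1.1  50.4 126.5] F [-0.8 -0.5  1. ]
tool axes in x,u,z:
 [[ 1.     0.001 -0.007]
 [-0.003  0.92  -0.392]
 [-0.006 -0.392 -0.92 ]]
[ 0. 52. 98.] tool d mm [ 1.2 12.7 25.6]
[ 0.  50.  84.5] tool d mm [ 0.1  3.5 13.2]
[ 0. 44. 77.] tool d mm [ 0.1 -2.6  9.3]
[ 0. 38. 73.] tool d mm [ 0. -4.  6.]
[ 0.  35.  71.5] tool d mm [ 0.  -2.2  2.6]
```

View pics/s1.png

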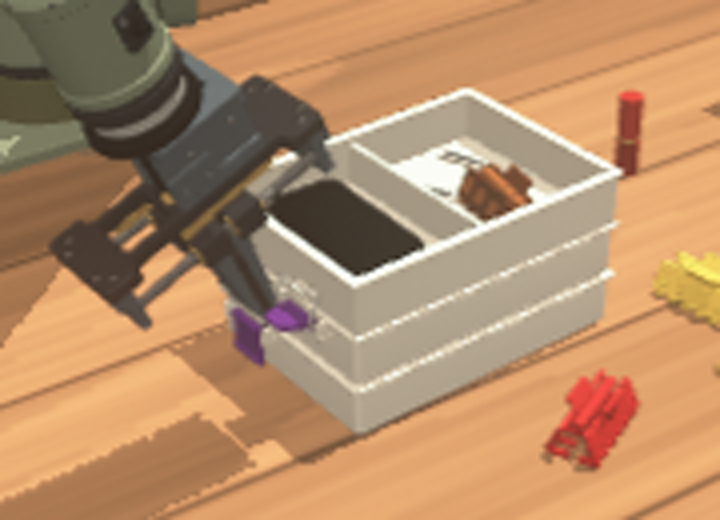

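The crop shows the closed fingertips just above the open violet lever (288,318), and the shut lower latch at (248,335). Now I'll press.

To row units: 0.0128 m / 0.5 = 0.0256, 0.0066 m / 0.5 = 0.0132.

Emit:
{"op": "tcp_steps", "data": {
  "ticks": [0.0012,0.0128,0.0256,0,0,0,0.0012,0.0128,0.0256,0,0,0,0,0.0036,0.0132,0,0,0,0,0.0036,0.0132,0,0,0,0,-0.0026,0.0094,0,0,0,0,-0.0026,0.0094,0,0,0,0,0,0,0,0,0]
}}

```text
time_s: 3.02
position: [0.5523, -0.0875, 0.0797]
tcp_rot: [0.98, 0.032, -0.007, -0.199]
ft_force: [0.0, 0.5, 0.2]
grip_width: 0.0005
finger_force: 0.0
```

```bash
python3 -c "
from h import *
go(*st(-1),(0,44,77),(0,38,73),(0,35,71.5))"
```

```text
t 3.025 x,u,z mm [ 0.9 46.7 79.7] F [0.  0.5 0.2]
tool axes in x,u,z:
 [[ 1.     0.    -0.   ]
 [-0.     0.921 -0.39 ]
 [-0.    -0.39  -0.921]]
[ 0. 44. 77.] tool d mm [-0.9 -1.4  3.5]
[ 0. 38. 73.] tool d mm [ 0. -4.  6.]
[ 0.  35.  71.5] tool d mm [ 0.  -2.2  2.6]
```

```bash
python3 - <<'E'
from h import *
im=ctrl.read_camera("scene"); cv2.imwrite("pics/s2.png",cv2.resize(im[160:240,190:290][:,:,::-1],None,fx=7,fy=7,interpolation=cv2.INTER_CUBIC))
E
```

```text
(no output)
```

View pics/s2.png

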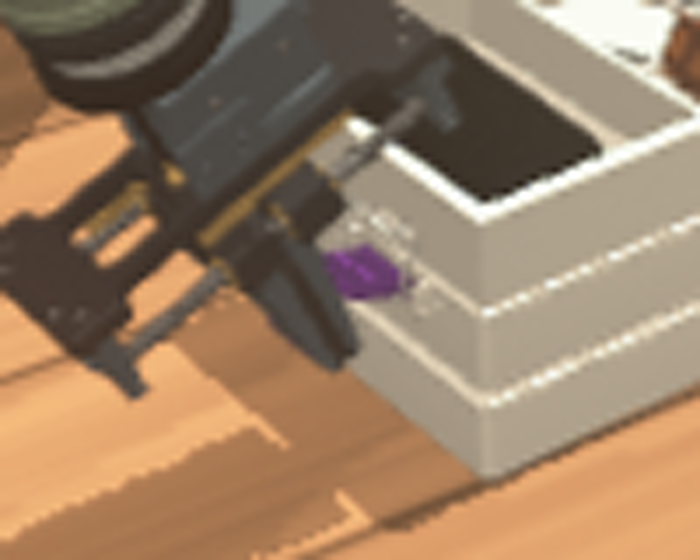

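The finger passed outside the tab, and the lever at crop (365,272) is still open: the tips are slimmer than I assumed. I'll back off and come in further inboard.

To row units: -0.025 m / 0.5 = -0.05, -0.013 m / 0.5 = -0.026.

Emit:
{"op": "tcp_steps", "data": {
  "ticks": [-0.0018,0,-0.05,0,0,0,0,0,-0.05,0,0,0,0,-0.026,0.011,0,0,0,0,-0.026,0.011,0,0,0,0,0,0,0,0,0]
}}

```text
time_s: 3.7
position: [0.5499, -0.0772, 0.125]
tcp_rot: [0.979, 0.033, -0.008, -0.199]
ft_force: [-0.3, -1.1, 0.1]
grip_width: 0.0007
finger_force: 0.0
```

```bash
python3 -c "
from h import *
go(*st(-1),(0,38,104),(0,38,98),(0,36,88),(0,31,81),(0,28,77),(0,25,75))"
```

```text
t 3.7 x,u,z mm [ -0.8  36.2 125. ] F [-0.3 -1.1  0.1]
tool axes in x,u,z:
 [[ 1.     0.001 -0.003]
 [-0.002  0.921 -0.39 ]
 [-0.002 -0.39  -0.921]]
[  0.  38. 104.] tool d mm [ 0.8  9.8 18.7]
[ 0. 38. 98.] tool d mm [0.  2.3 5.5]
[ 0. 36. 88.] tool d mm [ 0.   2.1 10. ]
[ 0. 31. 81.] tool d mm [ 0.  -1.9  8.4]
[ 0. 28. 77.] tool d mm [ 0.  -1.2  4.9]
[ 0. 25. 75.] tool d mm [ 0. -2.  3.]
```

Emit:
{"op": "tcp_steps", "data": {
  "ticks": [0.0016,0.01,0.0188,0,0,0,0,0.01,0.0188,0,0,0,0,0.0046,0.011,0,0,0,0,0.002,0.01,0,0,0,0,0.002,0.01,0,0,0,0,0,0,0,0,0]
}}

```text
time_s: 4.45
position: [0.5519, -0.0791, 0.0883]
tcp_rot: [0.98, 0.032, -0.006, -0.198]
ft_force: [0.2, -4.5, 2.5]
grip_width: 0.0005
finger_force: 1.7
```

```bash
python3 -c "
from h import *
go(*st(-1),(0,31,81),(0,28,77),(0,25,75)); print(violet('scene'))"
```

```text
t 4.45 x,u,z mm [ 1.1 38.3 88.3] F [ 0.2 -4.5  2.5]
tool axes in x,u,z:
 [[ 1.    -0.001  0.   ]
 [ 0.001  0.921 -0.389]
 [ 0.    -0.389 -0.921]]
[ 0. 31. 81.] tool d mm [-1.2 -3.9  9.5]
[ 0. 28. 77.] tool d mm [-0.  -1.2  4.9]
[ 0. 25. 75.] tool d mm [-0. -2.  3.]
[([241, 195, 7, 10, 39], [243.8, 199.7]), ([229, 202, 7, 9, 29], [232.1, 206.6])]
```

To row units: 0.0048 m / 0.5 = 0.0096, 0.004 m / 0.5 = 0.008.

Emit:
{"op": "tcp_steps", "data": {
  "ticks": [-0.002,-0.004,0.0096,0,0,0,0,-0.004,0.0096,0,0,0,0,-0.003,0.008,0,0,0,0,-0.006,0.006,0,0,0,0,-0.006,0.004,0,0,0,0,0,0,0,0,0]
}}

```text
time_s: 5.25
position: [0.55, -0.0624, 0.0762]
tcp_rot: [0.98, 0.033, -0.006, -0.197]
ft_force: [0.6, -6.1, 2.0]
grip_width: 0.0004
finger_force: 3.1
```

```bash
python3 -c "
from h import *
go(*st(-1),(0,28,77),(0,25,75),(0,22,74)); print(violet('scene'),[(c,ray('top',*c,.088).round(4)) for s,c in violet('top')])"
```

```text
t 5.25 x,u,z mm [ 0.4 21.5 76.2] F [ 0.6 -6.1  2. ]
tool axes in x,u,z:
 [[ 1.     0.001  0.001]
 [-0.001  0.922 -0.386]
 [ 0.002 -0.386 -0.922]]
[ 0. 28. 77.] tool d mm [-0.4  5.7 -3.3]
[ 0. 25. 75.] tool d mm [-0. -2.  3.]
[ 0. 22. 74.] tool d mm [ 0.  -2.4  2.1]
[([230, 199, 6, 12, 49], [232.3, 204.3]), ([246, 198, 3, 5, 8], [247.2, 199.8])] [([170.2, 195.7], array([0.529 , 0.2254, 0.088 ]))]
```

To row units: -0.0015 m / 0.5 = -0.003, 0.0005 m / 0.5 = 0.001.

Emit:
{"op": "tcp_steps", "data": {
  "ticks": [0,-0.003,0.001,0,0,0,0,-0.003,0.001,0,0,0,0,0,0,0,0,0]
}}

```text
time_s: 5.72
position: [0.5503, -0.0596, 0.0762]
tcp_rot: [0.98, 0.033, -0.005, -0.197]
ft_force: [1.9, -6.3, 0.4]
grip_width: 0.0003
finger_force: 3.3
```

```bash
python3 -c "
from h import *
st(-1)"
```

```text
t 5.725 x,u,z mm [ 0.8 18.7 76.2] F [ 1.9 -6.3  0.4]
tool axes in x,u,z:
 [[ 1.     0.001  0.002]
 [-0.     0.923 -0.386]
 [ 0.003 -0.386 -0.923]]
```

Emit:
{"op": "tcp_steps", "data": {
  "ticks": [0,0.03,-0.012,0,0,0,0,0.04,-0.02,0,0,0,0,0.05,-0.05,0,0,0,0,0,-0.1,0,0,0,0,0,-0.1,0,0,0,0,0,-0.1,0,0,0,0,0,0,0,0,0]
}}

```text
time_s: 6.6
position: [0.5593, -0.1905, 0.2325]
tcp_rot: [0.98, 0.032, -0.003, -0.197]
ft_force: [-0.5, -0.0, -0.5]
grip_width: 0.0005
finger_force: 0.0
```

```bash
python3 - <<'E'
from h import *
st(-1)
im=ctrl.read_camera("scene"); print(violet("scene",im)); cv2.imwrite("pics/s3.png",cv2.resize(im[160:240,190:290][:,:,::-1],None,fx=7,fy=7,interpolation=cv2.INTER_CUBIC))
im=ctrl.read_camera("top")
for s,c in violet("top",im): print(s,c,ray("top",*c,.088).round(4))
b=cv2.boxPoints(cv2.minAreaRect(tray(im)));P=np.array([ray("top",*q,.132) for q in b]); print(b.round(1).tolist(),P.mean(0))
E
```

```text
t 6.6 x,u,z mm [  1.2 150.  232.5] F [-0.5 -0.  -0.5]
tool axes in x,u,z:
 [[ 1.     0.     0.007]
 [ 0.003  0.923 -0.385]
 [ 0.007 -0.385 -0.923]]
[([243, 196, 7, 5, 15], [246.3, 197.9]), ([230, 198, 6, 6, 16], [232.8, 200.1]), ([244, 203, 7, 6, 15], [247.3, 205.9]), ([231, 204, 6, 7, 16], [233.7, 207.2])]
[166, 191, 9, 11, 79] [169.2, 196.1] [0.5278 0.2282 0.088 ]
[[171.39999389648438, 172.6999969482422], [264.1000061035156, 167.10000610351562], [268.0, 231.8000030517578], [175.3000030517578, 237.39999389648438]] [0.50886153 0.07908598 0.132     ]
```

View pics/s3.png

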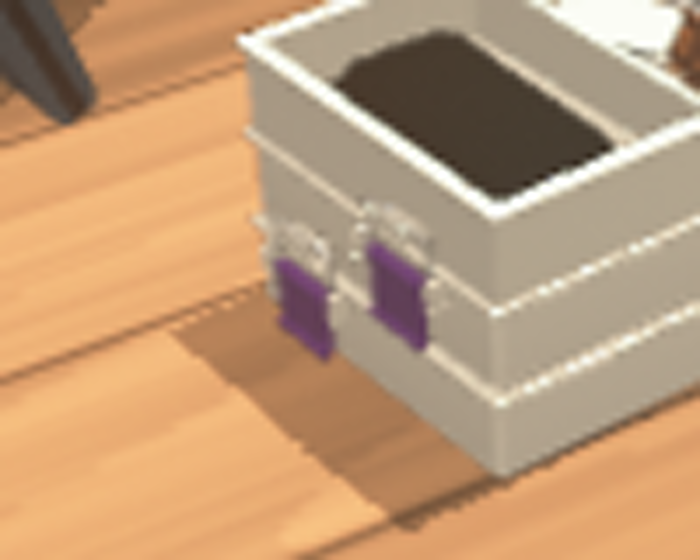

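The right lever is shut: both violet plates lie flat, at crop (397,295) and (303,305). The tray moved about 4 mm and its yaw is now about 0.081. Crossing over to the left side.

To row units: -0.06 m / 0.5 = -0.12, -0.055 m / 0.5 = -0.11, -0.134 rad / 1.5708 = -0.0853.

Emit:
{"op": "tcp_steps", "data": {
  "ticks": [0,0,0,-0.0853,0,0,0,0,0,-0.0847,0,0,0,0,0,-0.0847,0,-0.0095,0,-0.11,0,0,0,0,0,-0.12,0,0,0,0,0,-0.12,0,0,0,0,0,-0.12,0,0,0,0,0,-0.12,0,0,0,0,0,-0.12,0,0,0,0,0,-0.12,0,0,0,0,0,-0.12,0,0,0,0,0,0,0,0,0,0]
}}

```text
time_s: 8.2
position: [0.5177, 0.2894, 0.2263]
tcp_rot: [0.999, 0.043, -0.002, 0.001]
ft_force: [-0.3, -0.5, -0.6]
grip_width: 0.0005
finger_force: 0.0
```

Emit:
{"op": "tcp_steps", "data": {
  "ticks": [0,0,0,-0.0853,0,0,0,0,0,-0.0847,0,0,0,0,0,-0.0847,0,0,0,0,0,0,0,0]
}}

```text
time_s: 8.7
position: [0.5187, 0.2863, 0.2262]
tcp_rot: [0.979, 0.041, 0.006, 0.2]
ft_force: [-1.0, -0.1, -1.1]
grip_width: 0.0007
finger_force: 0.0
```

```bash
python3 - <<'E'
from h import *
go(*st(1,.081,(.5102,.0810)),(0,37,125),(0,38,104),(0,38,98),(0,36,88))
im=cv2.imread("pics/top0.png")[:,:,::-1]; print(ray("top",123,235,.07))
E
```

```text
t 8.7 x,u,z mm [ -5.   83.9 226.2] F [-1.  -0.1 -1.1]
tool axes in x,u,z:
 [[ 1.     0.003 -0.003]
 [ 0.002 -0.92  -0.391]
 [-0.004  0.391 -0.92 ]]
[  0.  37. 125.] tool d mm [  5.3   3.6 111.4]
[  0.  38. 104.] tool d mm [ 0.1 -9.1 18.9]
[ 0. 38. 98.] tool d mm [ 0.  -2.3  5.5]
[ 0. 36. 88.] tool d mm [ 0.  -2.1 10. ]
[0.41469685 0.35885957 0.07      ]
```

To row units: 0.0557 m / 0.5 = 0.1114, 0.0027 m / 0.5 = 0.0054.

Emit:
{"op": "tcp_steps", "data": {
  "ticks": [0.0054,0.0036,0.1114,0,0,0,0.0054,0.0036,0.1114,0,0,0,0,0,0,0,0,0]
}}

```text
time_s: 9.07
position: [0.5264, 0.2358, 0.1245]
tcp_rot: [0.979, 0.038, 0.004, 0.2]
ft_force: [-0.7, 0.4, 1.3]
grip_width: 0.0007
finger_force: 0.0
```

Emit:
{"op": "tcp_steps", "data": {
  "ticks": [0,-0.01,0.0188,0,0,0,0,-0.01,0.0188,0,0,0,0,-0.0046,0.011,0,0,0,0,-0.002,0.01,0,0,0,0,-0.002,0.01,0,0,0,0,0,0,0,0,0]
}}

```text
time_s: 9.82
position: [0.5296, 0.2412, 0.091]
tcp_rot: [0.979, 0.04, 0.01, 0.198]
ft_force: [1.0, 4.1, 3.5]
grip_width: 0.0004
finger_force: 2.0
```

```bash
python3 -c "
from h import *
go(*st(1,.081,(.5102,.0810)),(0,31,81),(0,28,77),(0,25,75),(0,21.5,76)); print(violet('top'))"
```

```text
t 9.825 x,u,z mm [ 2.3 38.1 91. ] F [1.  4.1 3.5]
tool axes in x,u,z:
 [[ 1.    -0.     0.004]
 [ 0.001 -0.922 -0.388]
 [ 0.004  0.388 -0.922]]
[ 0. 31. 81.] tool d mm [-2.4  2.6 12. ]
[ 0. 28. 77.] tool d mm [-0.   1.2  4.9]
[ 0. 25. 75.] tool d mm [-0.  2.  3.]
[ 0.  21.5 76. ] tool d mm [-0.   3.6  0.4]
[]
```

To row units: 0.005 m / 0.5 = 0.01, 0.0048 m / 0.5 = 0.0096.

Emit:
{"op": "tcp_steps", "data": {
  "ticks": [-0.002,0.002,0.01,0,0,0,-0.002,0.002,0.01,0,0,0,0,0.0036,0.0096,0,0,0,0,0.004,0.008,0,0,0,0,0.006,0.006,0,0,0,0,0.006,0.002,0,0,0,0,0,0,0,0,0]
}}

```text
time_s: 10.75
position: [0.5293, 0.2217, 0.0742]
tcp_rot: [0.98, 0.039, 0.01, 0.196]
ft_force: [1.0, 7.4, 3.3]
grip_width: 0.0003
finger_force: 3.5
```

```bash
python3 -c "
from h import *
go(*st(1,.081,(.5102,.0810)),(0,21.5,76),(0,18,76))"
```

```text
t 10.75 x,u,z mm [ 0.4 18.7 74.2] F [1.  7.4 3.3]
tool axes in x,u,z:
 [[ 1.    -0.002  0.004]
 [-0.    -0.923 -0.385]
 [ 0.004  0.385 -0.923]]
[ 0.  21.5 76. ] tool d mm [-0.4 -1.9 -2.7]
[ 0. 18. 76.] tool d mm [0.  3.2 1.3]
```

To row units: 0.002 m / 0.5 = 0.004, 0.0005 m / 0.5 = 0.001.

Emit:
{"op": "tcp_steps", "data": {
  "ticks": [0,0.004,0.001,0,0,0,0,0.004,0.001,0,0,0,0,0,0,0,0,0]
}}

```text
time_s: 11.12
position: [0.5292, 0.2173, 0.0742]
tcp_rot: [0.98, 0.039, 0.009, 0.197]
ft_force: [0.5, 7.7, 0.1]
grip_width: 0.0005
finger_force: 3.0
```

Emit:
{"op": "tcp_steps", "data": {
  "ticks": [0,-0.03,-0.012,0,0,0,0,-0.04,-0.02,0,0,0,0,-0.05,-0.05,0,0,0,0,0,-0.1,0,0,0,0,0,-0.1,0,0,0,0,0,-0.1,0,0,0,0,0,0,0,0,0]
}}

```text
time_s: 12.0
position: [0.5189, 0.3484, 0.2309]
tcp_rot: [0.98, 0.04, 0.012, 0.196]
ft_force: [-0.2, -0.1, -0.1]
grip_width: 0.0007
finger_force: 0.0
```

```bash
python3 - <<'E'
from h import *
im=ctrl.read_camera("top"); print(violet("top",im))
b=cv2.boxPoints(cv2.minAreaRect(tray(im)));P=np.array([ray("top",*q,.132) for q in b]); print(b.round(1).tolist(),P.mean(0))
cv2.imwrite("pics/t4.png",cv2.resize(im[150:250,100:240][:,:,::-1],None,fx=5,fy=5,interpolation=cv2.INTER_CUBIC))
E
```

```text
[]
[[175.89999389648438, 172.0], [269.1000061035156, 168.0], [271.8999938964844, 232.6999969482422], [178.6999969482422, 236.6999969482422]] [0.50885742 0.06745905 0.132     ]
```

View pics/t4.png

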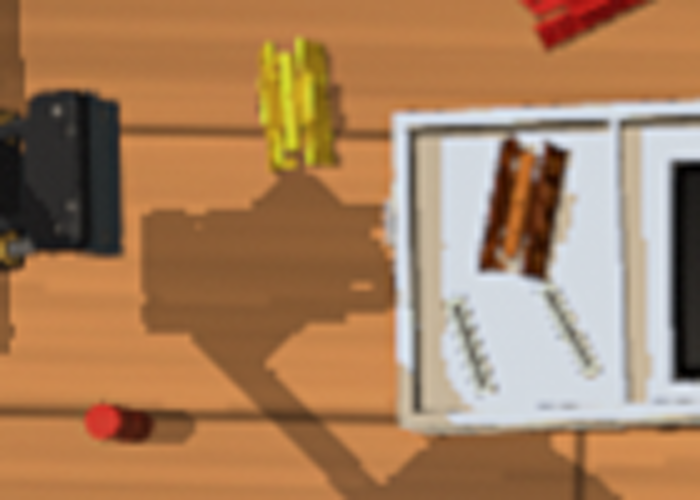

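The left lever no longer projects at crop (380,215); only the white hook shows. The lipstick at (103,422) hasn't moved. I'll do one last numeric check of both sides away from the gripper's shadow, then hand in.

To row units: -0.05 m / 0.5 = -0.1.

Emit:
{"op": "tcp_steps", "data": {
  "ticks": [0,0,-0.1,0,0,0,0,0,-0.1,0,0,0,0,0,-0.1,0,0,0,0,0,0,0,0,0,0,0,0,0,0,0]
}}

```text
time_s: 12.68
position: [0.513, 0.4031, 0.363]
tcp_rot: [0.979, 0.04, 0.007, 0.2]
ft_force: [0.4, -1.0, -0.4]
grip_width: 0.0007
finger_force: 0.0
```

```bash
python3 - <<'E'
from h import *
im=ctrl.read_camera("top"); print(violet("top",im),violet("scene"))
h=cv2.cvtColor(im,cv2.COLOR_RGB2HSV)[180:210,160:182]; print("violet-ish left",cv2.countNonZero(cv2.inRange(h,(120,40,15),(170,255,255))))
b=cv2.boxPoints(cv2.minAreaRect(tray(im)));P=np.array([ray("top",*q,.132) for q in b]); print(P.mean(0))
E
```

```text
[] [([240, 197, 6, 7, 17], [242.9, 199.6]), ([227, 198, 7, 14, 53], [230.0, 204.7]), ([240, 205, 7, 6, 15], [243.6, 207.3])]
violet-ish left 0
[0.50885366 0.06751775 0.132     ]
```

```bash
python3 -c "
from station import ctrl
print(ctrl.close_job())"
```

```text
the job is handed in; nothing more can be done
None
```

Both upper latches are pressed shut and the job is handed in: the right lever is seen flat, while the left was checked only from above, where it no longer sticks out; the tray ended about 8 mm from its start.

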